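Freshen the cedar balls in the wardrobe canister

ROBOT

A 6-joint arm with a two-finger parallel gripper is mounted at the origin on the work surface. World frame = base frame: x ahead of the robot, y to its left, z up, the work surface at z = 0. Lengths are in m, angles in rad, forces in N, time in s.
With the tool pointing down it reaches from about 0.425 to 0.95 m from the base axis. Payload 14.7 kg.
Tool frame: the origin (TCP) lies at the very end of the fingers, on their centre line; the grasp point (between the pads) lies 19 mm behind it; x points along the fingers, z is the direction in which the jaws open and shut, and the axes are right-handed (so a half turn about x gives the same grasp; the last joint's range is limited). The gripper opens to 85 mm and grips with 20 to 120 N. Pads are 22 mm wide; open, the fingers measure 114 mm over their backs; the gripper's body (76 mm by 85 mm) begins 54 mm behind the grasp point. The pads swing forward as they close: fully open they stand 13 mm farther back than shut.
Start: joints at [1.293, 0.48, 1.596, -0, 1.065, -0.047], TCP at [0.149, 0.633, 0.231] pointing down, gripper open.
Joint ranges: [-2.75, 2.75], [-0.82, 2.05], [0.23, 2.67], [-1.56, 4.7], [0.09, 2.69], [-2.92, 2.92]. Speed limits (rad/s): [1.89, 1.89, 2.39, 3.01, 3.01, 3.01].

INTERFACE

Orientations are given as [roll, pitch, yaw] about the fixed x, y, z axes, in that order (R = Rz(yaw) Ry(pitch) Rx(roll)).
In Python, from cell import arm gives the robot as it stands.
- The arm moves only by the shell command python3 -m handwheel 'ROWS'. ROWS is text: rows parted by semicolons, each of 5 numbers parted by spaces: the opening, from 0 (shut) to 1 (fully open), then the shift along the tool's x, y, z in mm, then the turn about the tool's x in rad. A call has 1 to 5 rows; each row is the pose to reach, as a shift and turn from the pose commanded when the call began, along the tool's axes at that moment; what a row does not reach only later rows make up. A row lasts 1/10 s, in which the tool goes at most 50 mm and 8.59 degrees, less where a joint would pass 70% of its speed; a pose out of reach is approached as far as the arm can. A call with a gripper value outside its range is refused whole. The fingers move at their own pace and stop on an object; the grip force is fixed at half the most. Time passes only in rows, so rows that repeat a pose let the fingers close. It gives the time, the measured TCP pose, the force and the opening at its end, in the units of the state.
- arm.get_obs(): the state, without advancing time (a new reading comes with each control period).
- arm.camera(name): name is "scene" or "top" or "wrist"; returns the picture (384x512x3 uint8, red, green, blue); there is no depth.
- arm.get_calibration(name): a dict with "fx", "fy", "cx", "cy" (pixels), "camera_from_world" (4x4, takes a point from world to camera coordinates). Camera axes: x right, y down, z forward; pixel columns grow to the right and rows downward; lengths in m; the calibration is good to about 2 mm. A picture is of the moment at which its call begins: read the wrist's pose just before it. get_calibration takes no time and is no camera call; for the wrist camera it gives the pose at the moment of the call.
- arm.hand_in(): hands the job in, once; it reports no verdict.
Trained networks look in the newest picture that a camera, given by its name, has taken for a name from the list of things; names that differ only in an ending like _2 or _b are one class to them, and where a whole thing is asked for, a point or a joint stands for the part that bears it (a point fixed in the world has none). Each returns a list of dicts, best first, with "p" (0 to 1); they miss things now and then, are a little off and sometimes report something else, mostly with a low value. They report only what shows in the picture. A call takes as long as a camera call.
- arm.cut_out(camera, query): "pixels" (384x512 bool, what is visible of it) and "pixel" ([row, column] in pixels, amid what is visible of it).
- arm.place_of(camera, query): "pixel" ([row, column] in pixels: a listed point, or the origin of a listed thing).
The state is a dict: "clock": time; "joints": joint angles; "qd": joint speeds; "joint_efforts": joint torques, N m; "ee_pos": TCP position; "ee_rot": TCP orientation; "ft_force": force on the tool from outside, world axes, zero at the start; "moment": the same for the moment, N m; "opening": finger opening in m.
Only numpy, scipy, OpenCV 4.12 (cv2) and the standard library are available. Lean on these libraries where they do the work, as an engineer would, in place of code of your own. Each camera call takes 0.05 s, during which the arm holds its last target. There are 200 camera calls.

TASK

Freshen the cedar balls: first push the mister's sprung cap fully down and let it come up again. Then take the wooden stirring stick by its square handle, stir the balls in the open canister for three full, wide turns along the wall, anticlockwise as seen from above, keeping the stick's foot down among the balls so that all of them get moved, and stand the stick upright again in the empty compartment of the hair clip tray. Last, flip the canister's lid shut, with all the balls still inside and the ring dish, bauble box, brush, tin and tall can left where they are.

Things in the scene. Friction and masses are not known exactly. Their poses are not given: they have to be found in the camera images.
- canister: wide round stainless steel canister, outer diameter 144, height 55, wall 4, inside diameter 136, inner floor 5 above the shelf; fixed to the shelf. Origin: centre of its underside. z up; its own +x points to the lid hinge (away from the robot, give or take 0.35 rad), so when seen by the robot its -x is the near side, -y the right side, +x the far side, +y the left side
- lid (a joint): hinge of the canister's round flip-top lid (steel disc, diameter 146, 6 thick, 0.12 kg), on the canister's far (+x) rim. 0 = shut flat, 1.57 = standing upright, 2.0 = stop, leaning back; it starts open at 1.8 to 1.95. Slight friction holds it where it is while open; pushed from behind towards the canister to below about 1.1 it falls shut slowly by itself in about 2 s
- lid_hinge (a point): point on the lid's hinge axis: 78 from the canister's axis along the canister's +x, 55 above the shelf; the axis runs along the canister's y
- lid_tip (a point): middle of the lid's free edge, 150 from the hinge axis; highest point of the open lid (about 200 above the shelf)
- ball0_center (a point): centre of one of five cedar balls, diameter 30, 12 g, slippery (friction about 0.12), in a loose ring on the canister's floor, about 40 from its axis, the middle free. Lower the stick in the middle, move out between two balls (pushed onto one, it pinches it at the wall and tilts), then go round about 45 off the canister's axis, rolling them ahead
- ball1_center (a point): centre of one of five cedar balls, diameter 30, 12 g, slippery (friction about 0.12), in a loose ring on the canister's floor, about 40 from its axis, the middle free. Lower the stick in the middle, move out between two balls (pushed onto one, it pinches it at the wall and tilts), then go round about 45 off the canister's axis, rolling them ahead
- ball2_center (a point): centre of one of five cedar balls, diameter 30, 12 g, slippery (friction about 0.12), in a loose ring on the canister's floor, about 40 from its axis, the middle free. Lower the stick in the middle, move out between two balls (pushed onto one, it pinches it at the wall and tilts), then go round about 45 off the canister's axis, rolling them ahead
- ball3_center (a point): centre of one of five cedar balls, diameter 30, 12 g, slippery (friction about 0.12), in a loose ring on the canister's floor, about 40 from its axis, the middle free. Lower the stick in the middle, move out between two balls (pushed onto one, it pinches it at the wall and tilts), then go round about 45 off the canister's axis, rolling them ahead
- ball4_center (a point): centre of one of five cedar balls, diameter 30, 12 g, slippery (friction about 0.12), in a loose ring on the canister's floor, about 40 from its axis, the middle free. Lower the stick in the middle, move out between two balls (pushed onto one, it pinches it at the wall and tilts), then go round about 45 off the canister's axis, rolling them ahead
- mister: amber glass mister bottle, diameter 58, fixed to the shelf at the canister's left (+y) side, 122 tall without its cap. Origin: centre of its underside, z up; its nozzle points to its -y, at the canister
- cap (a joint): sprung white cap on top of the mister, pressed straight down: 0 = up, 0.008 m = fully down; it starts to move at about 1.5 N, is fully down at about 7 N and springs back up when released
- cap_top (a point): centre of the cap's flat top (diameter 34), 154 above the shelf when up
- stirrer: wooden stirring stick, loose, standing on its foot in the tray's empty compartment: round foot, diameter 32, 24 high; short round neck; square handle 24 x 24 (sides along its x and y) from 50 up to 156, the top; about 0.10 kg. Origin: centre of the foot's underside, z up the handle. Gripped hard (100 N) across two flats of the handle it does not swivel
- tray: pink plastic hair clip tray, 100 (along its x) by 190 (along its y), 22 high, walls 4, inner floor 4 above the shelf; fixed to the shelf. Origin: centre of its underside. A cross wall (4 thick, 21 high) at its y = -5 parts it: black hair clips lie in the -y part; the +y part (y from -3 to +91, x from -46 to +46) is the empty compartment for the stick, whose middle is at y = +44
- ring_dish: white ceramic ring dish, diameter 90, 22 high, loose; bystander. Origin: centre of its underside. It and the tray swap places from start to start
- bauble_box: open cardboard box 76 x 76 x 36 with a blue glass bauble in it, 75 high overall, loose; bystander. Origin: centre of its underside
- brush: wooden clothes brush, 160 (x) by 46 by 36 high, bristles down; bystander. Origin: centre of its underside
- tin: flat round shoe polish tin, diameter 75, 26 high, on the far side of the canister; bystander. Origin: centre of its underside
- tall_can: closed narrow steel can, diameter 86, 117 high, beyond the mister; bystander. Origin: centre of its underside

How it is judged:
On the way, in this order (a step that is already met when the one before it is completed fails the run):
1. the mister's cap is pressed down (at least 6.5 of its 8 mm) (value of joint cap above 0.0065 m).
2. the cap is let up again (value of joint cap below 0.002 m), for 0.1 s.
3. the stick's foot is down among the balls at the canister's near side (z of stirrer in the frame of canister below 0.035 m and horizontal distance between stirrer and canister below 0.06 m and x of stirrer in the frame of canister below -0.018 m and y of stirrer in the frame of canister between -0.018 and 0.018 m).
4. it has gone round to the right side (z of stirrer in the frame of canister below 0.035 m and horizontal distance between stirrer and canister below 0.06 m and y of stirrer in the frame of canister below -0.018 m and x of stirrer in the frame of canister between -0.018 and 0.018 m).
5. to the far side (z of stirrer in the frame of canister below 0.035 m and horizontal distance between stirrer and canister below 0.06 m and x of stirrer in the frame of canister above 0.018 m and y of stirrer in the frame of canister between -0.018 and 0.018 m).
6. to the left side (z of stirrer in the frame of canister below 0.035 m and horizontal distance between stirrer and canister below 0.06 m and y of stirrer in the frame of canister above 0.018 m and x of stirrer in the frame of canister between -0.018 and 0.018 m).
7. and, on the second turn, to the near side (all of step 3).
8. the right side again (all of step 4).
9. the far side again, with every ball more than 10 mm from where it began (all of step 5 and distance of each of ball0_center, ball1_center, ball2_center, ball3_center, ball4_center from where it was at the start of the episode above 0.01 m).
10. the stick stands upright, released, in the empty compartment of the tray while the lid is still open (x of stirrer in the frame of tray between -0.034 and 0.034 m and y of stirrer in the frame of tray between 0.008 and 0.08 m and z of stirrer in the frame of tray below 0.01 m and angle between stirrer's own z axis and vertical below 0.1 rad and contact force between the fingers and stirrer below 0.1 N and linear speed of stirrer below 0.02 m/s and value of joint lid above 1 rad), for 0.2 s.
At the end, for the whole second after the job is handed in: The lid is shut (within 0.06 rad), all five balls are inside the canister, the mister's cap is up (within 2 mm), and the stick stands at rest, released and upright (within 0.1 rad), on the floor of the tray's empty compartment (x of stirrer in the frame of tray between -0.034 and 0.034 m and y of stirrer in the frame of tray between 0.008 and 0.08 m and z of stirrer in the frame of tray below 0.01 m and angle between stirrer's own z axis and vertical below 0.1 rad and contact force between the fingers and stirrer below 0.1 N and linear speed of stirrer below 0.02 m/s and horizontal distance between each of ball0_center, ball1_center, ball2_center, ball3_center, ball4_center and canister below 0.07 m and z of each of ball0_center, ball1_center, ball2_center, ball3_center, ball4_center in the frame of canister below 0.05 m and value of joint lid below 0.06 rad and value of joint cap below 0.002 m); the robot touches nothing.
It fails at once if a bystander (ring dish, boxed bauble, brush, tin or tall can) is pushed more than 30 mm from its place (distance of any of ring_dish, bauble_box, brush, tin, tall_can from where it was at the start of the episode above 0.03 m).
It fails at once if the stick is tipped over (more than 60 degrees) (angle between stirrer's own z axis and vertical above 1.05 rad).
It also fails if it takes over 72 s, if anything falls off the work surface, if the arm or the gripper's body presses on something with over 40 N, if the wrist force passes 120 N, or if a joint passes its speed limit or range.

## Working session

There is one attempt and no reset: what is moved stays moved. The work goes in short steps, Python scripts to look and compute and a shell command to move; the robot and the scene stay as the last step left them, time stands still between calls to the robot, and variables do not carry over. Pictures are saved under pics/ and viewed, about 8 in all and at most 12, crops included, and the job is handed in when it is done.

```bash
ls; mkdir -p pics; cat > h.py <<'E'
import numpy as np, cv2
from cell import arm
from scipy.spatial.transform import Rotation as R
def proj(cal,p):
    c=np.array(cal["camera_from_world"])@np.append(p,1); return [cal["fy"]*c[1]/c[2]+cal["cy"],cal["fx"]*c[0]/c[2]+cal["cx"]]
def ray(cal,px,z):
    T=np.linalg.inv(np.array(cal["camera_from_world"])); 
    d=T[:3,:3]@np.array([(px[1]-cal["cx"])/cal["fx"],(px[0]-cal["cy"])/cal["fy"],1]); o=T[:3,3]
    return o+d*(z-o[2])/d[2]
def tool():
    o=arm.get_obs(); r=o["ee_rot"]; r=np.array(r); M=r if r.shape==(3,3) else R.from_euler('xyz',r).as_matrix()
    return np.array(o["ee_pos"]),M
def tomm(target):
    p,M=tool(); return np.round(M.T@(np.array(target)-p)*1000,1)
E
python3 - <<'E'
from h import *
o=arm.get_obs(); print(o)
p,M=tool(); print(M.round(3))
for n in ["scene","top"]:
    im=arm.camera(n); cv2.imwrite(f"pics/{n}0.png",im[:,:,::-1]); cal=arm.get_calibration(n)
    T=np.linalg.inv(np.array(cal["camera_from_world"])); print(n,cal["fx"],T[:3,3].round(3))
    for q,z in [("canister",0),("lid_hinge",.055),("lid_tip",.2),("ball0_center",.02),("mister",0),("cap_top",.154),("stirrer",.004),("tray",0),("ring_dish",0),("bauble_box",0),("brush",0),("tin",0),("tall_can",0)]:
        for d in arm.place_of(n,q)[:6 if 'ball' in q else 1]: print(q,round(d["p"],2),np.round(d["pixel"]),ray(cal,d["pixel"],z).round(4))
E
```

```text
pics
{'clock': 0.0, 'joints': array([ 1.29338736e+00,  4.80840438e-01,  1.59686110e+00, -6.14042760e-06,
        1.06509950e+00, -4.65940878e-02]), 'qd': array([ 0.00253555, -0.0005622 ,  0.00173024,  0.00082017, -0.000752  ,
       -0.00068125]), 'joint_efforts': array([-1.91219724e-04, -9.50630021e+01, -4.30201364e+01, -8.58583962e-05,
        1.20289155e-02, -2.49525380e-05]), 'ee_pos': array([0.14856735, 0.63237587, 0.23067157]), 'ee_rot': array([ 3.09944105,  1.56958793, -1.84375983]), 'ft_force': array([-0.40291478,  0.55927226,  0.40480841]), 'moment': array([-0.01305556,  0.0207102 ,  0.02136278]), 'opening': 0.08518464924223201}
[[-0.    -0.973  0.229]
 [-0.001  0.229  0.973]
 [-1.     0.    -0.001]]
scene 446.8782861624979 [1.297 0.398 0.78 ]
canister 0.59 [191. 290.] [ 0.4855  0.0748 -0.    ]
lid_hinge 0.63 [188. 269.] [0.5572 0.0492 0.055 ]
lid_tip 0.77 [149. 258.] [0.602  0.0403 0.2   ]
ball0_center 0.39 [199. 286.] [0.5369 0.0874 0.02  ]
mister 0.82 [230. 334.] [0.5611 0.2252 0.    ]
cap_top 0.59 [180. 343.] [0.5601 0.2248 0.154 ]
stirrer 0.57 [153. 194.] [ 0.4703 -0.23
[... 289 characters left out ...]
8 0.3807 0.    ]
top 367.9625187596681 [0.421 0.048 0.971]
canister 0.59 [232. 254.] [0.4906 0.0729 0.    ]
lid_hinge 0.74 [202. 265.] [0.5638 0.0434 0.055 ]
lid_tip 0.95 [176. 270.] [0.5983 0.0346 0.2   ]
ball0_center 0.5 [214. 251.] [0.5362 0.0797 0.02  ]
mister 0.56 [206. 195.] [0.5582 0.2305 0.    ]
cap_top 0.68 [240. 376.] [ 0.4671 -0.1988  0.154 ]
stirrer 0.92 [239. 377.] [ 0.4787 -0.2477  0.004 ]
tray 0.76 [238. 390.] [ 0.4815 -0.2811  0.    ]
ring_dish 0.56 [183. 391.] [ 0.6277 -0.293   0.    ]
bauble_box 0.59 [139. 316.] [ 0.7492 -0.0943  0.    ]
brush 0.75 [263. 131.] [0.4053 0.3907 0.    ]
tin 0.86 [151. 223.] [0.7119 0.1607 0.    ]
tall_can 0.79 [177. 140.] [0.6362 0.386  0.    ]
```

View pics/top0.png

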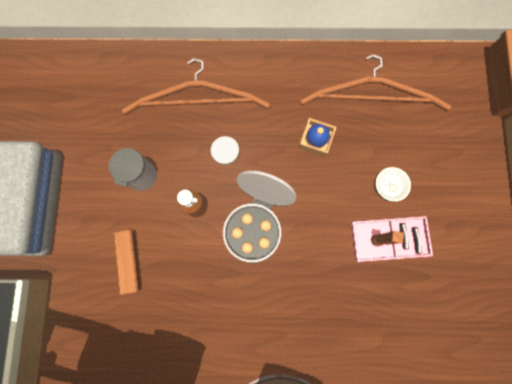

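View pics/scene0.png

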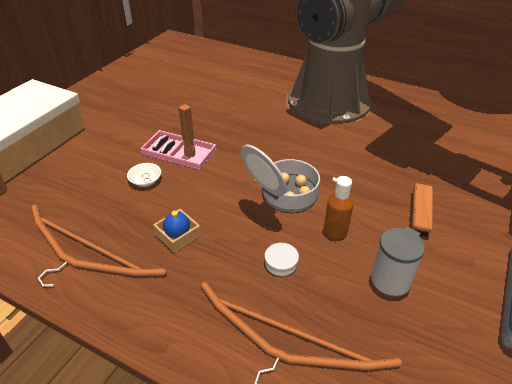

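```bash
cat > m.py <<'E'
from h import *
cal=arm.get_calibration("top")
im=arm.camera("top")
def mask(q):
    d=arm.cut_out("top",q); return (d[0]["pixels"].astype(np.uint8),d[0]["p"]) if d else (None,0)
m,p=mask("canister"); ys,xs=np.nonzero(m)
# circle (rim) fit in world plane z=.055
c=cv2.findContours(m,cv2.RETR_EXTERNAL,cv2.CHAIN_APPROX_NONE)[0]; c=max(c,key=len)[:,0,:]
P=np.array([ray(cal,[v,u],.055)[:2] for u,v in c])
from scipy.optimize import least_squares
s=least_squares(lambda q:np.hypot(*(P-q).T)-.072,P.mean(0),loss='soft_l1',f_scale=.002).x
print("can",p,s,"resid",np.abs(np.hypot(*(P-s).T)-.072).mean())
g=im[:,:,:].astype(int); dd=(g[:,:,0]-g[:,:,2]>70).astype(np.uint8)
n,l,st,ce=cv2.connectedComponentsWithStats(dd[205:262,222:282])
for i in range(1,n):
    if st[i,4]>25:
        w=ray(cal,[ce[i][1]+205,ce[i][0]+222],.025)[:2]; print("ball",w.round(4),st[i,4],"r,ang",np.hypot(*(w-s)),np.degrees(np.arctan2(*(w-s)[::-1])))
for q,z in [("tray",.022),("stirrer",.156),("cap_top",.154),("lid_tip",.1),("mister",.0)]:
    m,p=mask(q)
    if m is None: print(q,None); continue
    c=cv2.findContours(m,cv2.RETR_EXTERNAL,cv2.CHAIN_APPROX_NONE)[0]; c=max(c,key=len)[:,0,:]
    P=np.array([ray(cal,[v,u],z)[:2] for u,v in c]).astype(np.float32)*1000
    print(q,p,cv2.minAreaRect(P),m.sum())
w=(g.min(2)>190).astype(np.uint8)[185:215,172:205]; ys,xs=np.nonzero(w); print("cap white",len(ys),ray(cal,[ys.mean()+185,xs.mean()+172],.154))
tilt=cv2.resize(im[205:272,345:440],None,fx=6,fy=6,interpolation=cv2.INTER_CUBIC); cv2.imwrite("pics/tray.png",tilt[:,:,::-1])
E
python3 m.py
```

```text
can 0.94 [0.50557088 0.07055489] resid 0.025430070309126928
ball [0.4826 0.1409] 340 r,ang 0.07400391978581462 108.09029861384876
ball [0.5394 0.0109] 109 r,ang 0.06863131247463788 -60.43834307077125
ball [0.5242 0.0905] 99 r,ang 0.027260630507130415 46.998027733305626
ball [0.5075 0.0429] 97 r,ang 0.027680571286658958 -85.95431104186035
ball [0.4872 0.1152] 98 r,ang 0.04826533244815027 112.37455745670732
ball [0.4633 0.0459] 101 r,ang 0.0489757797149486 -149.73424656896407
ball [0.4339 0.0146] 166 r,ang 0.09087360787899539 -142.0122418797522
ball [0.4508 0.089 ] 99 r,ang 0.05778502867214499 161.35768979268354
tray 0.72 ((477.96966552734375, -277.7216491699219), (102.17768096923828, 195.94625854492188), 4.605283737182617) 2713
stirrer 0.89 ((469.5242614746094, -223.3698272705078), (26.100248336791992, 72.11759948730469), 10.217796325683594) 367
cap_top 0.55 ((551.6387329101562, 222.71466064453125), (37.681819915771484, 28.43673324584961), 46.491729736328125) 172
lid_tip 0.67 ((585.9645385742188, 43.717594146728516), (148.02444458007812, 72.82353973388672), 71.8260498046875) 1408
mister 0.92 ((565.8768920898438, 241.17449951171875), (81.14790344238281, 59.437992095947266), 64.30469512939453) 538
cap white 206 [0.55554385 0.22460704 0.154     ]
```

View pics/tray.png

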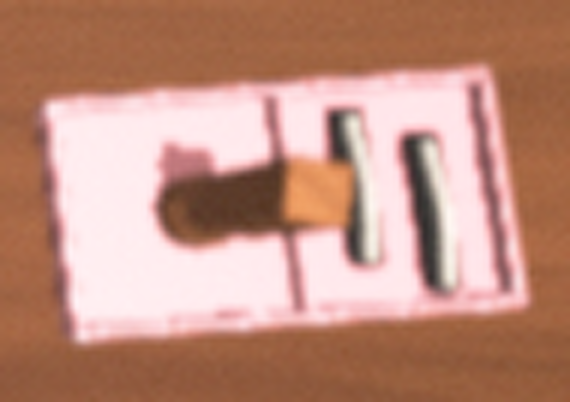

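```bash
python3 - <<'E'
from h import *
print(tomm([.557,.2245,.231]))
cal=arm.get_calibration("top"); im=arm.camera("top")
# rim: search bright/grey edge via HoughCircles on upscaled crop
x0,y0=215,195; g=cv2.cvtColor(cv2.resize(im[y0:270,x0:290],None,fx=8,fy=8,interpolation=cv2.INTER_CUBIC),cv2.COLOR_RGB2GRAY)
c=cv2.HoughCircles(g,cv2.HOUGH_GRADIENT_ALT,1,10,param1=150,param2=.6,minRadius=180,maxRadius=270)
if c is not None:
  for a in c[0]:
    u,v=a[0]/8-.44+x0,a[1]/8-.44+y0; w=ray(cal,[v,u],.055); print(a,w, np.linalg.norm(ray(cal,[v,u+a[2]/8],.055)-w))
print([ray(cal,[240.2,377],.016).round(4),ray(cal,[237,397.8],.156).round(4)])
E
python3 -m handwheel '0 0 0 0 0'
```

```text
[ 3.000e-01 -4.909e+02 -3.041e+02]
[array([ 0.4742, -0.2436,  0.016 ]), array([ 0.4741, -0.2463,  0.156 ])]
clock: 1.9
ee_pos: [0.1487, 0.6328, 0.2313]
ee_rot: [-0.422, 1.571, 0.918]
ft_force: [-0.4, 0.2, -0.3]
opening: 0.0733
```

```bash
python3 -m handwheel '0 0 -41 -25 0;0 0 -82 -51 0;0 0 -123 -76 0;0 0 -164 -101 0;0 0 -205 -127 0' && python3 -m handwheel '0 0 -41 -25 0;0 0 -82 -51 0;0 0 -123 -76 0;0 0 -164 -101 0;0 0 -205 -127 0' && python3 -m handwheel '0 0 -41 -25 0;0 0 -81 -50 0;0 0 -81 -50 0;0 0 -81 -50 0' && python3 - <<'E'
from h import *
cal=arm.get_calibration("wrist"); im=arm.camera("wrist"); cv2.imwrite("pics/w1.png",im[:,:,::-1])
p,M=tool(); print(p,M.round(3)); 
for n in ("wrist","scene"):
  if n=="scene": arm.camera(n); cal=arm.get_calibration(n)
  for d in arm.place_of(n,"cap_top")[:2]: print(n,d,ray(cal,d["pixel"],.154))
print(np.linalg.inv(arm.get_calibration("wrist")["camera_from_world"])[:3,3])
print(tomm([.557,.2245,.231]))
E
```

```text
clock: 2.4
ee_pos: [0.3203, 0.4609, 0.2315]
ee_rot: [-0.547, 1.57, 0.793]
ft_force: [1.6, 0.4, -0.7]
opening: 0.0004
clock: 2.9
ee_pos: [0.491, 0.2902, 0.2315]
ee_rot: [-0.762, 1.57, 0.578]
ft_force: [0.1, 1.4, 0.6]
opening: 0.0
clock: 3.3
ee_pos: [0.5576, 0.2236, 0.2311]
ee_rot: [1.693, 1.57, 3.031]
ft_force: [-0.5, 0.3, -0.6]
opening: 0.0002
[0.55679773 0.2244162  0.23111649] [[-0.001 -0.973  0.23 ]
 [ 0.     0.23   0.973]
 [-1.     0.001 -0.   ]]
wrist {'pixel': [195.4, 256.9], 'p': 0.89} [0.55673669 0.22811123 0.154     ]
wrist {'pixel': [128.3, 115.2], 'p': 0.23} [0.48640113 0.14405678 0.154     ]
scene {'pixel': [179.6, 343.8], 'p': 0.78} [0.55697041 0.22646848 0.154     ]
scene {'pixel': [153.8, 189.4], 'p': 0.35} [ 0.636756   -0.12001323  0.154     ]
[0.48144219 0.24342902 0.37406401]
[ 0.4 -0.9 -0.8]
```

View pics/w1.png

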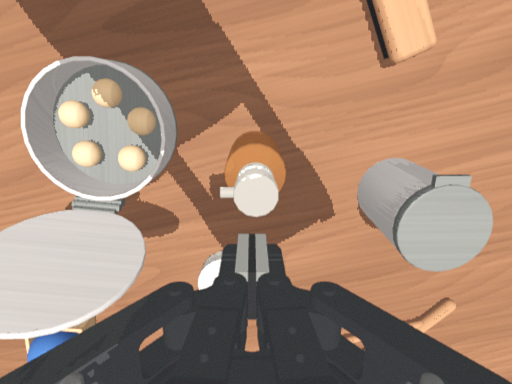

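```bash
python3 -m handwheel '0 35 0 2 0;0 65 0 2 0;0 72 0 2 0;0 76 0 2 0' && python3 -m handwheel '0 3 0 0 0;0 6 0 0 0;0 8 0 0 0;0 8 0 0 0'
```

```text
clock: 3.9
ee_pos: [0.5569, 0.2271, 0.155]
ee_rot: [2.089, 1.57, -2.854]
ft_force: [0.0, -0.5, 0.1]
opening: 0.0002
clock: 4.3
ee_pos: [0.5581, 0.2269, 0.148]
ee_rot: [-0.79, 1.569, 0.549]
ft_force: [-1.5, 3.4, 5.6]
opening: -0.0004
```

```bash
python3 - <<'E'
from h import *
im=cv2.imread("pics/w1.png")
p=np.array([.557,.2244,.231])
cal=arm.get_calibration("wrist")  # pose now; shift camera by tool displacement since picture
q,_=tool(); T=np.linalg.inv(np.array(cal["camera_from_world"])); T[:3,3]+=[.5568,.2244,.2311]-q; cal["camera_from_world"]=np.linalg.inv(T)
g=cv2.cvtColor(im,cv2.COLOR_BGR2GRAY)
# project predicted circle and optimise to maximise gradient along rim
gr=cv2.GaussianBlur(g.astype(np.float32),(0,0),1.2); gx=cv2.Sobel(gr,cv2.CV_32F,1,0); gy=cv2.Sobel(gr,cv2.CV_32F,0,1); G=np.hypot(gx,gy)
a=np.linspace(0,2*np.pi,180)
def score(c,r):
    P=np.array([proj(cal,[c[0]+r*np.cos(t),c[1]+r*np.sin(t),.055]) for t in a]).astype(np.float32)
    return cv2.remap(G,P[:,1:2],P[:,0:1],cv2.INTER_LINEAR).mean()
best=max(((score((x,y),.072)+score((x,y),.068),x,y) for x in np.arange(.47,.51,.002) for y in np.arange(.06,.09,.002)))
best=max(((score((x,y),.072)+score((x,y),.068),x,y) for x in best[1]+np.arange(-.002,.0021,.0005) for y in best[2]+np.arange(-.002,.0021,.0005)))
print(best); c=np.array(best[1:])
h=ray(cal,[204,97],.055)[:2]; print("hinge",h,np.hypot(*(h-c)),np.degrees(np.arctan2(*(h-c)[::-1])))
for px in [(115,74),(93,107),(121,142),(159,131),(154,87)]:
    w=ray(cal,px,.02)[:2]-c; print(np.hypot(*w).round(4),np.degrees(np.arctan2(w[1],w[0])).round())
for px in [(192,248)]: pass
E
```

```text
(np.float32(344.85986), np.float64(0.487), np.float64(0.07800000000000001))
hinge [0.55949499 0.05288281] 0.07672285392669774 -19.109562093283166
0.0386 -126.0
0.0379 161.0
0.039 89.0
0.0404 18.0
0.0404 -58.0
```

```bash
python3 -m handwheel '0 1 0 0 0;0 2 0 0 0;0 2 0 0 0'
```

```text
clock: 4.6
ee_pos: [0.5581, 0.2269, 0.1461]
ee_rot: [-0.78, 1.569, 0.56]
ft_force: [-1.3, 4.5, 7.1]
opening: -0.0002
```

```bash
python3 -m handwheel '0 0.8 0 0 0;0 0.8 0 0 0;0 -5 0 0 0;0 -15 0 0 0;0 -20 0 0 0' && python3 -m handwheel '0 -20 0 0 0;0 -60 0 0 0;0 -105 0 0 0' && python3 -m handwheel '1 0 -3 -48 0;1 0 -5 -96 0;1 0 -8 -144 0;1 0 -11 -192 0;1 0 -14 -240 0' && python3 -m handwheel '1 0 -3 -48 0;1 0 -5 -96 0;1 0 -8 -144 0;1 0 -11 -192 0;1 0 -13 -239 0' && python3 -m handwheel '1 0 0 0 0;1 0 0 0 0' && python3 - <<'E'
from h import *
cal=arm.get_calibration("wrist"); p,M=tool(); im=arm.camera("wrist"); cv2.imwrite("pics/w2.png",im[:,:,::-1])
print(p,M.round(3),arm.get_obs()["joints"].round(2))
for q,z in (("stirrer",.004),("tray",0)):
  for d in arm.place_of("wrist",q)[:1]: print(q,d,ray(cal,d["pixel"],z))
np.save("calw2.npy",cal["camera_from_world"]); print(cal["fx"],cal["cx"],cal["cy"])
E
```

```text
clock: 5.1
ee_pos: [0.558, 0.2264, 0.1664]
ee_rot: [-1.241, 1.57, 0.099]
ft_force: [0.8, -0.3, 0.6]
opening: 0.0002
clock: 5.4
ee_pos: [0.5568, 0.226, 0.2709]
ee_rot: [2.222, 1.568, -2.721]
ft_force: [1.6, 1.3, 0.2]
opening: 0.0001
clock: 5.9
ee_pos: [0.5156, -0.0122, 0.2708]
ee_rot: [-1.76, 1.57, -0.419]
ft_force: [0.7, -0.7, -0.4]
opening: 0.0727
clock: 6.4
ee_pos: [0.4735, -0.2482, 0.2708]
ee_rot: [-2.159, 1.57, -0.819]
ft_force: [0.6, -0.1, 0.3]
opening: 0.0853
clock: 6.6
ee_pos: [0.4737, -0.2471, 0.2704]
ee_rot: [1.329, 1.571, 2.666]
ft_force: [-0.7, 0.8, 0.2]
opening: 0.0856
[ 0.47368912 -0.24705907  0.27036209] [[-0.    -0.973  0.231]
 [ 0.     0.231  0.973]
 [-1.     0.     0.   ]] [-0.54  0.28  1.81  0.    1.05 -1.87]
stirrer {'pixel': [152.5, 249.4], 'p': 0.76} [ 0.47626461 -0.25034102  0.004     ]
tray {'pixel': [160.5, 230.6], 'p': 0.57} [ 0.4817158  -0.27756487  0.        ]
314.91472930743413 251.57815837948857 188.8480773951998
```

View pics/w2.png

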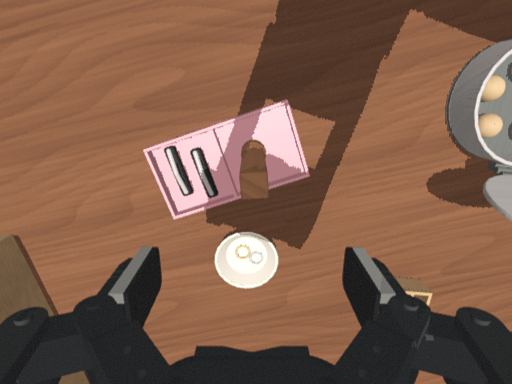

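```bash
python3 - <<'E'
from h import *
cal=arm.get_calibration("wrist"); cal["camera_from_world"]=np.load("calw2.npy")
im=cv2.imread("pics/w2.png"); 
for (r,c) in [(158,254),(168,254),(178,254),(185,254),(195,254),(205,254)]: print(r,im[r,c])
h=[ray(cal,px,.16).round(4) for px in [(172,242),(172,267),(198,268),(198,241),(185,254.5)]]; print(h)
d=h[1]-h[0];e=h[2]-h[3];f=h[3]-h[0]; print([np.degrees(np.arctan2(v[1],v[0])) for v in (d,e,f)],[np.linalg.norm(v) for v in (d,e,f)])
cc=cv2.resize(im[130:215,215:295],None,fx=7,fy=7,interpolation=cv2.INTER_CUBIC); cv2.imwrite("pics/st.png",cc)
print(ray(cal,(156,254),.02))
for px in [(101,288),(173,309),(217,175),(151,145)]: print(ray(cal,px,.022).round(4))
E
```

```text
158 [ 58  81 118]
168 [ 48  69 102]
178 [ 60  88 130]
185 [ 55  79 115]
195 [ 62  90 130]
205 [42 58 89]
[array([ 0.4613, -0.2519,  0.16  ]), array([ 0.4661, -0.2318,  0.16  ]), array([ 0.4886, -0.2359,  0.16  ]), array([ 0.4832, -0.2583,  0.16  ]), array([ 0.4746, -0.2444,  0.16  ])]
[np.float64(76.56897112931827), np.float64(76.44623590226843), np.float64(-16.290339231925113)] [np.float64(0.02066518811915344), np.float64(0.023041701326073957), np.float64(0.022816003155680026)]
[ 0.47896163 -0.24487697  0.02      ]
[ 0.4229 -0.1898  0.022 ]
[ 0.5165 -0.1813  0.022 ]
[ 0.5349 -0.367   0.022 ]
[ 0.4406 -0.3764  0.022 ]
```

View pics/st.png

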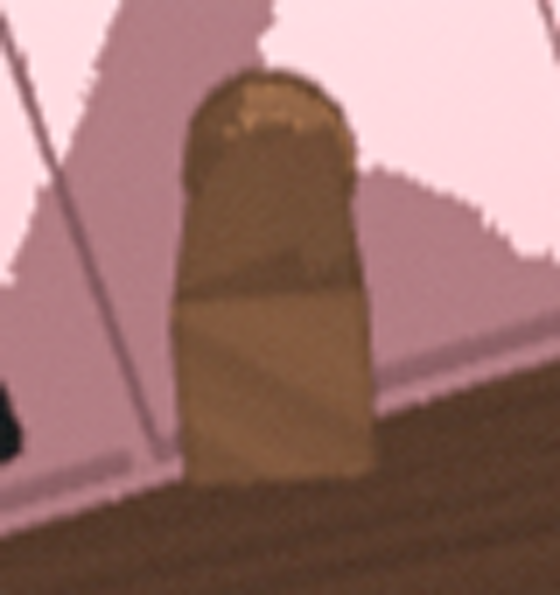

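```bash
python3 -m handwheel '1 40 0 2.4 -0.06;1 85 0 2.4 -0.06;1 125 0 2.4 -0.06;1 155 0 2.4 -0.06;1 170 0 2.4 -0.06' && python3 -m handwheel '1 0 0 0 0;0 0 0 0 0;0 0 0 0 0;0 0 0 0 0;0 0 0 0 0' && python3 -m handwheel '0 0 0 0 0;0 0 0 0 0' && python3 -m handwheel '0 -10 0 0 0;0 -25 0 0 0;0 -45 0 0 0;0 -65 0 0 0;0 -90 0 0 0' && python3 - <<'E'
from h import *
p,M=tool();print(p,M.round(4)); cal=arm.get_calibration("scene"); im=arm.camera("scene"); cv2.imwrite("pics/s2.png",cv2.resize(im[60:220,100:330],None,fx=3,fy=3)[:,:,::-1])
E
```

```text
clock: 7.25
ee_pos: [0.474, -0.2416, 0.0979]
ee_rot: [1.2, 1.568, 2.602]
ft_force: [0.5, 0.3, -0.8]
opening: 0.0854
clock: 7.75
ee_pos: [0.4753, -0.2439, 0.1012]
ee_rot: [-1.917, 1.569, -0.517]
ft_force: [0.5, 0.4, -0.0]
opening: 0.0282
clock: 7.95
ee_pos: [0.4753, -0.2439, 0.1011]
ee_rot: [-1.801, 1.569, -0.401]
ft_force: [-0.3, 1.7, 8.7]
opening: 0.0238
clock: 8.45
ee_pos: [0.4744, -0.2435, 0.1914]
ee_rot: [1.303, 1.57, 2.703]
ft_force: [0.1, 0.0, -0.4]
opening: 0.0235
[ 0.47436594 -0.24353966  0.19136934] [[-6.000e-04 -9.854e-01  1.701e-01]
 [ 3.000e-04  1.701e-01  9.854e-01]
 [-1.000e+00  7.000e-04  2.000e-04]]
```

View pics/s2.png

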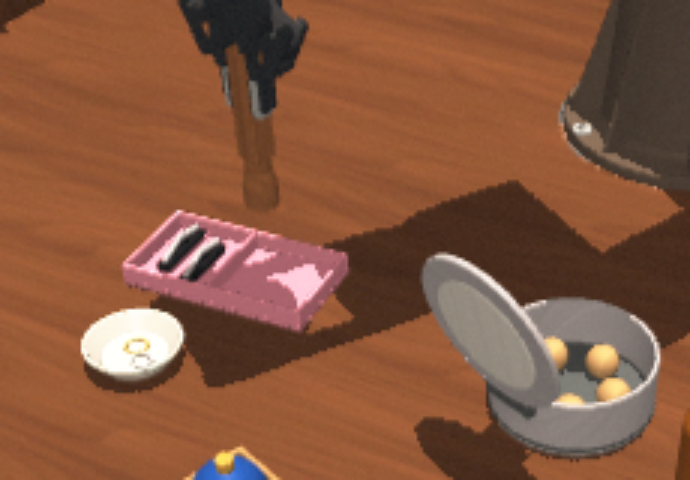

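```bash
python3 - <<'E'
import numpy as np
P=lambda k:45*np.array([np.cos(np.radians(-45+12*k)),-np.sin(np.radians(-45+12*k))])
for c in range(6):print(';'.join("0 0 %.1f %.1f 0"%tuple(P(5*c+i)-P(5*c)) for i in range(1,6)))
from h import *; print(tomm([.487,.077,.191]))
E
python3 -m handwheel '0 -8 6 30 0;0 -8 18 75 0;0 -8 30 120 0;0 -8 40 165 0;0 -8 44 210 0' && python3 -m handwheel '0 0 0 45 0;0 0 -1 85 0;0 0 -2 108 0;0 0 -2 108 0;0 0 -2 108 0' && python3 - <<'E'
from h import *
p,M=tool();print(p,tomm([.487,.077,.191])); im=arm.camera("wrist"); cv2.imwrite("pics/w3.png",im[:,:,::-1])
cal=arm.get_calibration("wrist");np.save("calw3.npy",cal["camera_from_world"])
a=np.linspace(0,2*np.pi,180); g=cv2.cvtColor(im,cv2.COLOR_RGB2GRAY)
gr=cv2.GaussianBlur(g.astype(np.float32),(0,0),1.2); G=np.hypot(cv2.Sobel(gr,cv2.CV_32F,1,0),cv2.Sobel(gr,cv2.CV_32F,0,1))
def score(c,r):
    P=np.array([proj(cal,[c[0]+r*np.cos(t),c[1]+r*np.sin(t),.055]) for t in a]).astype(np.float32)
    return cv2.remap(G,P[:,1:2],P[:,0:1],cv2.INTER_LINEAR).mean()
print(max(((score((x,y),.072)+score((x,y),.068),x,y) for x in np.arange(.475,.5,.001) for y in np.arange(.065,.09,.001))))
E
```

```text
0 0 5.9 -7.3 0;0 0 10.2 -15.7 0;0 0 12.6 -24.8 0;0 0 13.1 -34.2 0;0 0 11.6 -43.5 0
0 0 -3.4 -8.8 0;0 0 -8.5 -16.7 0;0 0 -15.1 -23.3 0;0 0 -23.0 -28.4 0;0 0 -31.8 -31.8 0
0 0 -9.3 -1.5 0;0 0 -18.7 -1.0 0;0 0 -27.8 1.5 0;0 0 -36.2 5.7 0;0 0 -43.5 11.6 0
0 0 -5.9 7.3 0;0 0 -10.2 15.7 0;0 0 -12.6 24.8 0;0 0 -13.1 34.2 0;0 0 -11.6 43.5 0
0 0 3.4 8.8 0;0 0 8.5 16.7 0;0 0 15.1 23.3 0;0 0 23.0 28.4 0;0 0 31.8 31.8 0
0 0 9.3 1.5 0;0 0 18.7 1.0 0;0 0 27.8 -1.5 0;0 0 36.2 -5.7 0;0 0 43.5 -11.6 0
[  3.7  44.  318.7]
clock: 9.0
ee_pos: [0.4662, -0.0277, 0.199]
ee_rot: [-1.713, 1.571, -0.314]
ft_force: [1.0, -0.2, -0.1]
opening: 0.0232
clock: 9.5
ee_pos: [0.4873, 0.0771, 0.1986]
ee_rot: [-2.259, 1.571, -0.857]
ft_force: [0.8, -0.9, -0.7]
opening: 0.0232
[0.4873448  0.07710719 0.19861114] [ 7.6  0.3 -0.2]
(np.float32(237.4715), np.float64(0.487), np.float64(0.07600000000000001))
```

View pics/w3.png

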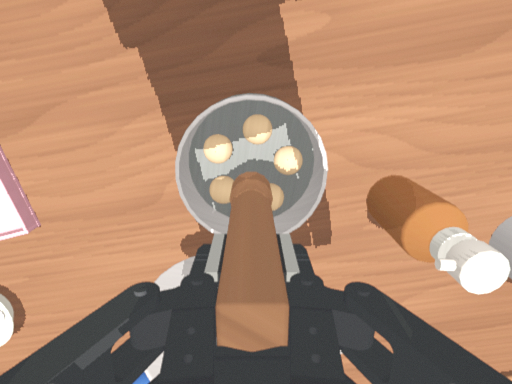

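```bash
python3 - <<'E'
from h import *
cal=arm.get_calibration("wrist"); cal["camera_from_world"]=np.load("calw3.npy"); p,_=tool()
for z in (.1016,.1256):
  P=np.array([proj(cal,[p[0]+.016*np.cos(t),p[1]+.016*np.sin(t),z]) for t in np.linspace(0,6.28,60)]); print(z,P.min(0),P.max(0))
E
python3 -m handwheel '0 15 0 0 0;0 35 0 0 0;0 55 0 0 0;0 68 0 0 0;0 75 0 0 0' && python3 -m handwheel '0 8 0 0 0;0 15 0 0 0;0 18 0 0 0;0 18 0 0 0'
```

```text
0.1016 [170.08249191 231.28027629] [208.1953439 271.2868694]
0.1256 [178.42117361 229.22907984] [219.91631648 273.23557571]
clock: 10.05
ee_pos: [0.4868, 0.0756, 0.1225]
ee_rot: [1.92, 1.569, -2.965]
ft_force: [0.1, 0.7, -0.4]
opening: 0.0233
clock: 10.45
ee_pos: [0.4874, 0.0767, 0.1052]
ee_rot: [1.884, 1.571, -2.999]
ft_force: [-0.1, 0.5, -1.2]
opening: 0.0233
```

```bash
python3 -m handwheel '0 0 6.4 6.4 0;0 0 12.7 12.7 0;0 0 19.1 19.1 0;0 0 25.5 25.5 0;0 0 31.8 31.8 0' && python3 -m handwheel '0 0 5.9 -7.3 0;0 0 10.2 -15.7 0;0 0 12.6 -24.8 0;0 0 13.1 -34.2 0;0 0 11.6 -43.5 0' && python3 -m handwheel '0 0 -3.4 -8.8 0;0 0 -8.5 -16.7 0;0 0 -15.1 -23.3 0;0 0 -23.0 -28.4 0;0 0 -31.8 -31.8 0' && python3 -m handwheel '0 0 -9.3 -1.5 0;0 0 -18.7 -1.0 0;0 0 -27.8 1.5 0;0 0 -36.2 5.7 0;0 0 -43.5 11.6 0'
```

```text
clock: 10.95
ee_pos: [0.461, 0.1144, 0.1054]
ee_rot: [-1.187, 1.571, 0.213]
ft_force: [0.0, 0.5, -0.5]
opening: 0.0235
clock: 11.45
ee_pos: [0.4425, 0.0715, 0.1053]
ee_rot: [2.07, 1.571, -2.814]
ft_force: [-0.4, 0.0, -1.1]
opening: 0.0235
clock: 11.95
ee_pos: [0.4694, 0.0353, 0.1053]
ee_rot: [-1.465, 1.571, -0.065]
ft_force: [-0.4, 0.1, -1.1]
opening: 0.0231
clock: 12.45
ee_pos: [0.5144, 0.0404, 0.1053]
ee_rot: [-1.249, 1.571, 0.151]
ft_force: [-0.1, 0.2, -0.3]
opening: 0.0235
```

```bash
python3 -m handwheel '0 0 -5.9 7.3 0;0 0 -10.2 15.7 0;0 0 -12.6 24.8 0;0 0 -13.1 34.2 0;0 0 -11.6 43.5 0' && python3 -m handwheel '0 0 3.4 8.8 0;0 0 8.5 16.7 0;0 0 15.1 23.3 0;0 0 23.0 28.4 0;0 0 31.8 31.8 0' && python3 -m handwheel '0 0 9.3 1.5 0;0 0 18.7 1.0 0;0 0 27.8 -1.5 0;0 0 36.2 -5.7 0;0 0 43.5 -11.6 0' && python3 - <<'E'
from h import *
cv2.imwrite("pics/w4.png",np.hstack([arm.camera("wrist"),cv2.resize(arm.camera("top")[190:275,210:295],(288,384))])[:,:,::-1][:, :800])
E
```

```text
clock: 12.95
ee_pos: [0.5324, 0.0818, 0.1053]
ee_rot: [-0.668, 1.571, 0.732]
ft_force: [-0.1, -1.0, 0.2]
opening: 0.0232
clock: 13.45
ee_pos: [0.5056, 0.1181, 0.1053]
ee_rot: [2.067, 1.571, -2.816]
ft_force: [-0.5, -0.3, -2.4]
opening: 0.0234
clock: 13.95
ee_pos: [0.4607, 0.1132, 0.1054]
ee_rot: [-2.306, 1.571, -0.906]
ft_force: [-0.1, 0.9, -0.8]
opening: 0.0235
```

View pics/w4.png

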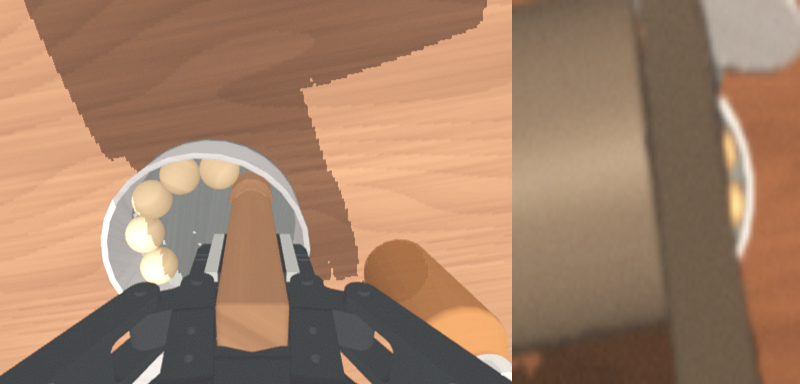

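```bash
python3 -m handwheel '0 0 5.9 -7.3 0;0 0 10.2 -15.7 0;0 0 12.6 -24.8 0;0 0 13.1 -34.2 0;0 0 11.6 -43.5 0' && python3 -m handwheel '0 0 -3.4 -8.8 0;0 0 -8.5 -16.7 0;0 0 -15.1 -23.3 0;0 0 -23.0 -28.4 0;0 0 -31.8 -31.8 0' && python3 -m handwheel '0 0 -9.3 -1.5 0;0 0 -18.7 -1.0 0;0 0 -27.8 1.5 0;0 0 -36.2 5.7 0;0 0 -43.5 11.6 0' && python3 -m handwheel '0 0 -5.9 7.3 0;0 0 -10.2 15.7 0;0 0 -12.6 24.8 0;0 0 -13.1 34.2 0;0 0 -11.6 43.5 0' && python3 -m handwheel '0 0 3.4 8.8 0;0 0 8.5 16.7 0;0 0 15.1 23.3 0;0 0 23.0 28.4 0;0 0 31.8 31.8 0' && python3 -m handwheel '0 0 9.3 1.5 0;0 0 18.7 1.0 0;0 0 27.8 -1.5 0;0 0 36.2 -5.7 0;0 0 43.5 -11.6 0' | grep -E "clock|pos|force"
```

```text
clock: 14.55
ee_pos: [0.4425, 0.0718, 0.1053]
ee_rot: [2.055, 1.571, -2.828]
ft_force: [0.7, 0.3, -0.2]
opening: 0.0233
clock: 15.05
ee_pos: [0.4694, 0.0353, 0.1053]
ee_rot: [-1.719, 1.571, -0.32]
ft_force: [0.3, -0.4, -0.5]
opening: 0.0233
clock: 15.55
ee_pos: [0.5143, 0.0404, 0.1052]
ee_rot: [1.163, 1.571, 2.563]
ft_force: [0.1, 1.0, -1.1]
opening: 0.0236
clock: 16.05
ee_pos: [0.5324, 0.0818, 0.1053]
ee_rot: [-1.352, 1.571, 0.048]
ft_force: [0.3, 0.1, -1.5]
opening: 0.0233
clock: 16.55
ee_pos: [0.5056, 0.1181, 0.1053]
ee_rot: [2.032, 1.571, -2.851]
ft_force: [-0.2, -0.7, -0.4]
opening: 0.0236
clock: 17.05
ee_pos: [0.4607, 0.1132, 0.1053]
ft_force: [1.2, -0.2, -0.6]
```

```bash
python3 -m handwheel '0 0 5.9 -7.3 0;0 0 10.2 -15.7 0;0 0 12.6 -24.8 0;0 0 13.1 -34.2 0;0 0 11.6 -43.5 0' && python3 -m handwheel '0 0 -3.4 -8.8 0;0 0 -8.5 -16.7 0;0 0 -15.1 -23.3 0;0 0 -23.0 -28.4 0;0 0 -31.8 -31.8 0' && python3 -m handwheel '0 0 -9.3 -1.5 0;0 0 -18.7 -1.0 0;0 0 -27.8 1.5 0;0 0 -36.2 5.7 0;0 0 -43.5 11.6 0' && python3 -m handwheel '0 0 -5.9 7.3 0;0 0 -10.2 15.7 0;0 0 -12.6 24.8 0;0 0 -13.1 34.2 0;0 0 -11.6 43.5 0' && python3 -m handwheel '0 0 3.4 8.8 0;0 0 8.5 16.7 0;0 0 15.1 23.3 0;0 0 23.0 28.4 0;0 0 31.8 31.8 0' && python3 -m handwheel '0 0 9.3 1.5 0;0 0 18.7 1.0 0;0 0 27.8 -1.5 0;0 0 36.2 -5.7 0;0 0 43.5 -11.6 0' | grep -E "clock|pos|force"; python3 -m handwheel '0 0 -8 -8 0;0 0 -16 -16 0;0 0 -24 -24 0;0 0 -31.8 -31.8 0;0 0 -31.8 -31.8 0'; python3 - <<'E'
from h import *
cv2.imwrite("pics/w5.png",arm.camera("wrist")[:,:,::-1]); print(tool())
E
```

```text
clock: 17.55
ee_pos: [0.4426, 0.0718, 0.1053]
ee_rot: [2.565, 1.571, -2.318]
ft_force: [0.1, 0.2, -1.0]
opening: 0.0233
clock: 18.05
ee_pos: [0.4694, 0.0353, 0.1053]
ee_rot: [-1.349, 1.571, 0.051]
ft_force: [0.1, 0.4, -0.6]
opening: 0.0237
clock: 18.55
ee_pos: [0.5143, 0.0403, 0.1052]
ee_rot: [-1.356, 1.571, 0.044]
ft_force: [-0.4, 0.9, -0.2]
opening: 0.0236
clock: 19.05
ee_pos: [0.5324, 0.0818, 0.1053]
ee_rot: [1.686, 1.571, 3.087]
ft_force: [-0.3, -0.2, -0.2]
opening: 0.0232
clock: 19.55
ee_pos: [0.5056, 0.1181, 0.1053]
ee_rot: [2.368, 1.571, -2.515]
ft_force: [0.6, -0.2, -1.5]
opening: 0.0232
clock: 20.05
ee_pos: [0.4607, 0.1132, 0.1053]
ft_force: [0.2, 0.0, -1.6]
clock: 20.55
ee_pos: [0.4889, 0.0755, 0.1053]
ee_rot: [-1.429, 1.57, -0.031]
ft_force: [-0.2, -0.2, -1.4]
opening: 0.0235
(array([0.48807236, 0.07605947, 0.10515267]), array([[ 3.82202678e-05, -9.85195298e-01,  1.71435772e-01],
       [-5.34472985e-06,  1.71435772e-01,  9.85195298e-01],
       [-9.99999999e-01, -3.85707060e-05,  1.28671840e-06]]))
```

View pics/w5.png

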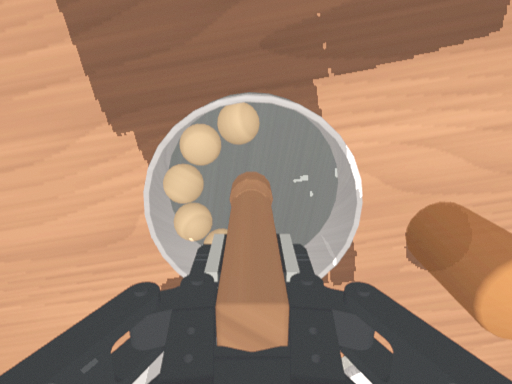

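```bash
python3 -m handwheel '0 -15 0 0 0;0 -35 0 0 0;0 -60 0 0 0;0 -85 0 0 0;0 -93 0 0 0' && python3 -m handwheel '0 0 4 -35 0;0 0 6 -75 0;0 0 4 -120 0;0 0 -8 -165 0;0 0 -20 -210 0' && python3 -m handwheel '0 0 -8 -40 0;0 0 -16 -75 0;0 0 -20.4 -100 0;0 0 -20.4 -100 0;0 0 -20.4 -100 0' && python3 -m handwheel '0 25 0 0 0;0 50 0 0 0;0 72 0 0 0;0 85 0 0 0;0 90 0 0 0' && python3 -m handwheel '0 2 0 0 0;0 4 0 0 0;0 5.5 0 0 0;0 6 0 0 0;0 6 0 0 0' && python3 - <<'E'
from h import *
print(tool()[0],tomm([.4746,-.236,.1012])); cv2.imwrite("pics/w6.png",arm.camera("wrist")[:,:,::-1])
E
```

```text
clock: 21.1
ee_pos: [0.4883, 0.0772, 0.2003]
ee_rot: [-1.279, 1.568, 0.121]
ft_force: [-0.0, -0.1, -1.1]
opening: 0.0234
clock: 21.6
ee_pos: [0.4708, -0.1349, 0.1978]
ee_rot: [1.23, 1.57, 2.63]
ft_force: [0.5, 0.4, -1.3]
opening: 0.0233
clock: 22.1
ee_pos: [0.4741, -0.2354, 0.1975]
ee_rot: [1.117, 1.569, 2.515]
ft_force: [-0.4, 0.4, -0.9]
opening: 0.0234
clock: 22.6
ee_pos: [0.474, -0.2343, 0.1071]
ee_rot: [1.194, 1.569, 2.594]
ft_force: [0.6, -0.5, -0.9]
opening: 0.023
clock: 23.1
ee_pos: [0.4748, -0.2357, 0.1026]
ee_rot: [-1.938, 1.57, -0.538]
ft_force: [0.5, 0.6, -0.7]
opening: 0.0232
[ 0.47478366 -0.23567703  0.10263078] [ 1.4  0.1 -0.3]
```

View pics/w6.png

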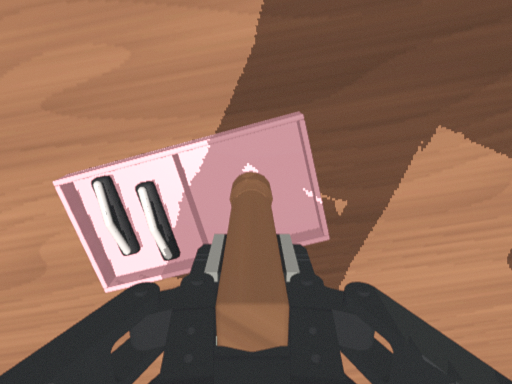

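```bash
python3 -m handwheel '0 0.6 0 0 0;0 0.6 0 0 0' ; python3 -m handwheel '0 0.6 0 0 0;0 0.6 0 0 0'; python3 -m handwheel '0 0.5 0 0 0;0 0.5 0 0 0'
```

```text
clock: 23.35
ee_pos: [0.4746, -0.2356, 0.1017]
ee_rot: [-1.929, 1.571, -0.529]
ft_force: [0.3, -1.0, -0.3]
opening: 0.0235
clock: 23.55
ee_pos: [0.4747, -0.2356, 0.1011]
ee_rot: [-1.921, 1.571, -0.521]
ft_force: [-0.3, 1.0, 0.1]
opening: 0.0232
clock: 23.75
ee_pos: [0.4748, -0.2357, 0.1011]
ee_rot: [-1.965, 1.57, -0.565]
ft_force: [-2.6, -0.4, 10.4]
opening: 0.0236
```

```bash
python3 -m handwheel '0 -0.4 0 0 0;1 -0.4 0 0 0;1 -0.4 0 0 0;1 -0.4 0 0 0;1 -0.4 0 0 0' && python3 -m handwheel '1 0 0 0 0;1 0 0 0 0' && python3 -m handwheel '1 -15 0 0 0;1 -40 0 0 0;1 -80 0 0 0;1 -120 0 0 0;1 -160 0 0 0' && python3 -m handwheel '1 -20 0 0 0;1 -20 0 0 0;1 -20 0 0 0' && python3 - <<'E'
from h import *
p,M=tool(); print(p); a=arm.camera("wrist"); b=arm.camera("scene")
cv2.imwrite("pics/r1.png",np.hstack([cv2.resize(a,(400,300)),cv2.resize(b[80:230,110:310],(400,300))])[:,:,::-1])
print(tomm([.6506,.0202,p[2]]))
cal=arm.get_calibration("scene")
for q,z in (("lid_tip",.2),):
  for d in arm.place_of("scene",q)[:1]: print(d,ray(cal,d["pixel"],z))
E
```

```text
clock: 24.25
ee_pos: [0.4746, -0.2355, 0.1009]
ee_rot: [1.106, 1.571, 2.506]
ft_force: [-0.2, -0.1, 0.4]
opening: 0.0799
clock: 24.45
ee_pos: [0.4746, -0.2355, 0.101]
ee_rot: [1.882, 1.571, -3.001]
ft_force: [0.1, 0.4, -0.2]
opening: 0.0855
clock: 24.95
ee_pos: [0.4743, -0.2354, 0.2626]
ee_rot: [1.313, 1.571, 2.713]
ft_force: [0.8, -0.7, -0.2]
opening: 0.0856
clock: 25.25
ee_pos: [0.4745, -0.2355, 0.281]
ee_rot: [-1.923, 1.57, -0.523]
ft_force: [-0.2, 0.0, -0.0]
opening: 0.0854
[ 0.47452157 -0.2354763   0.28099267]
[  -1.1 -130.6  281.7]
{'pixel': [150.4, 256.7], 'p': 0.61} [0.60682125 0.03962011 0.2       ]
```

View pics/r1.png

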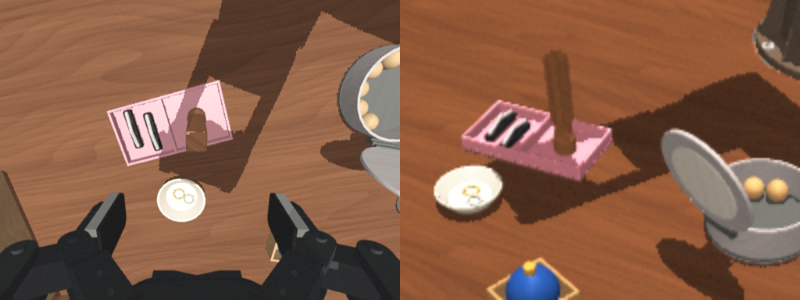

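```bash
python3 -m handwheel '0 0 -19 40 0;0 0 -38 80 0;0 0 -57 120 0;0 0 -76 160 0;0 0 -95 200 0' && python3 -m handwheel '0 0 -20 41 0;0 0 -40 82 0;0 0 -40 82 0' && python3 -m handwheel '0 35 0 0 0;0 75 0 0 0;0 110 0 0 0;0 126 0 0 0;0 126 0 0 0' && python3 - <<'E'
from h import *
p,M=tool(); print(p); print(tomm([.504,.0706,.155]))
b=arm.camera("scene"); cv2.imwrite("pics/r2.png",cv2.resize(b[60:260,180:400],None,fx=2.5,fy=2.5)[:,:,::-1])
E
```

```text
clock: 25.9
ee_pos: [0.6026, -0.0529, 0.2798]
ee_rot: [1.641, 1.569, 3.041]
ft_force: [0.9, -0.7, -0.1]
opening: 0.0124
clock: 26.2
ee_pos: [0.6576, 0.0239, 0.2791]
ee_rot: [0.789, 1.569, 2.192]
ft_force: [0.2, -0.7, -0.1]
opening: -0.0001
clock: 26.7
ee_pos: [0.6531, 0.0191, 0.1513]
ee_rot: [1.731, 1.564, 3.131]
ft_force: [0.4, 0.0, 0.4]
opening: 0.0001
[0.65311472 0.01914799 0.15128166]
[ -2.8 155.7  25.3]
```

```bash
python3 -m handwheel '0 -2 12 2 0;0 -3 24 4 0;0 -3 36 6 0;0 -3 46 7.5 0;0 -3 56 9 0' && python3 -m handwheel '0 0 10 1.6 0;0 0 20 3.2 0;0 0 30 4.8 0;0 0 40 6.4 0;0 0 50 8 0' && python3 -m handwheel '0 0 10 1.6 0;0 0 20 3.2 0;0 0 30 4.8 0;0 0 40 6.4 0;0 0 50 8 0'; python3 - <<'E'
from h import *
b=arm.camera("scene"); cal=arm.get_calibration("scene"); print(tool()[0])
for q in ("lid_tip","lid_hinge"):
  for d in arm.place_of("scene",q)[:1]: print(q,d)
h=np.array([.5608,.0511,.055]); u=np.array([.9455,-.3256,0])
for a in (1.85,1.57,1.3,1.1,.9,.6,.3,0): print(a,np.round(proj(cal,h-.15*np.cos(a)*u+[0,0,.15*np.sin(a)])))
E
```

```text
clock: 27.25
ee_pos: [0.6015, 0.0382, 0.159]
ee_rot: [-1.403, 1.569, -0.003]
ft_force: [0.9, -0.6, 0.6]
opening: 0.0001
clock: 27.75
ee_pos: [0.5531, 0.0545, 0.1579]
ee_rot: [1.783, 1.571, -3.1]
ft_force: [0.1, 1.1, 0.0]
opening: -0.0002
clock: 28.25
ee_pos: [0.5053, 0.0708, 0.158]
ee_rot: [1.503, 1.571, 2.903]
ft_force: [0.3, 0.1, 1.5]
opening: -0.0
[0.50360406 0.07116206 0.1578583 ]
lid_tip {'pixel': [138.1, 299.9], 'p': 0.73}
lid_hinge {'pixel': [188.3, 269.3], 'p': 0.7}
1.85 [149. 257.]
1.57 [139. 271.]
1.3 [134. 283.]
1.1 [133. 292.]
0.9 [135. 298.]
0.6 [141. 306.]
0.3 [151. 310.]
0 [163. 310.]
```

```bash
python3 -m handwheel '0 -20 0 0 0;0 -60 0 0 0;0 -100 0 0 0;0 -140 0 0 0;0 -140 0 0 0' && python3 -m handwheel '0 0 0 0 0;0 0 0 0 0;0 0 0 0 0;0 0 0 0 0;0 0 0 0 0' && python3 -m handwheel '0 0 0 0 0;0 0 0 0 0;0 0 0 0 0;0 0 0 0 0;0 0 0 0 0' && python3 -m handwheel '0 0 0 0 0;0 0 0 0 0;0 0 0 0 0;0 0 0 0 0;0 0 0 0 0' && python3 -m handwheel '0 0 0 0 0;0 0 0 0 0;0 0 0 0 0;0 0 0 0 0;0 0 0 0 0' | head -1;  python3 - <<'E'
from h import *
b=arm.camera("scene"); cal=arm.get_calibration("scene"); print(tool()[0])
for q,z in (("lid_tip",.058),("lid_hinge",.055),("cap_top",.154),("stirrer",.004),("tray",0),("ring_dish",0),("bauble_box",0),("brush",0),("tin",0),("tall_can",0)):
  for d in arm.place_of("scene",q)[:1]: print(q,d,ray(cal,d["pixel"],z).round(3))
d=arm.cut_out("scene","ball0_center"); print("balls visible",[x["p"] for x in d])
d=arm.cut_out("scene","stirrer"); m=d[0]["pixels"]; print(np.nonzero(m)[0].min(),np.nonzero(m)[0].max())
print(proj(cal,[.4746,-.2355,.160]),[np.nonzero(m[r])[0].mean() for r in np.unique(np.nonzero(m)[0])[[3,20,-4]]],proj(cal,[.4746,-.2355,.02]))
E
```

```text
clock: 28.9
ee_pos: [0.5091, 0.0707, 0.3032]
ee_rot: [-1.331, 1.562, 0.069]
ft_force: [0.1, 0.6, -0.2]
opening: 0.0002
clock: 29.4
ee_pos: [0.5059, 0.0705, 0.2974]
ee_rot: [1.829, 1.57, -3.054]
ft_force: [0.7, -0.1, 0.3]
opening: 0.0001
clock: 29.9
ee_pos: [0.5061, 0.0706, 0.298]
ee_rot: [-1.377, 1.571, 0.023]
ft_force: [0.1, 0.1, 1.0]
opening: 0.0001
clock: 30.4
ee_pos: [0.5061, 0.0705, 0.298]
ee_rot: [-2.842, 1.571, -1.443]
ft_force: [0.1, -0.7, 0.6]
opening: 0.0001
clock: 30.9
[0.50609569 0.07057547 0.29799497]
lid_tip {'pixel': [165.9, 311.9], 'p': 0.63} [0.43  0.109 0.058]
lid_hinge {'pixel': [188.2, 267.2], 'p': 0.91} [0.559 0.044 0.055]
cap_top {'pixel': [180.6, 344.0], 'p': 0.49} [0.56  0.228 0.154]
stirrer {'pixel': [153.3, 194.2], 'p': 0.7} [ 0.47  -0.233  0.004]
tray {'pixel': [149.7, 177.5], 'p': 0.65} [ 0.474 -0.289  0.   ]
ring_dish {'pixel': [181.0, 145.1], 'p': 0.71} [ 0.63  -0.284  0.   ]
bauble_box {'pixel': [233.0, 178.6], 'p': 0.87} [ 0.743 -0.096  0.   ]
brush {'pixel': [213.6, 418.4], 'p': 0.59} [0.412 0.391 0.   ]
tin {'pixel': [263.4, 279.5], 'p': 0.57} [0.714 0.154 0.   ]
tall_can {'pixel': [276.5, 391.5], 'p': 0.62} [0.634 0.382 0.   ]
balls visible []
105 157
[np.float64(106.68407475150936), np.float64(187.44402827863786)] [np.float64(187.5), np.float64(189.5), np.float64(192.0)] [np.float64(149.41418073263503), np.float64(192.18494681351137)]
```

```bash
python3 -c "
from cell import arm; print(arm.hand_in(), arm.get_obs()['clock'])"
```

```text
the job is handed in; nothing more can be done
the job is handed in; nothing more can be done
```

The whole job ran in order and was handed in after about 32 s of the 72 s allowed; no verdict was given.

- **Cap:** I pressed it about 8 mm, and the force read 7 N near the bottom. It was released at once and its top was last seen back up at its starting place.
- **Stirring:** I made three anticlockwise turns, about 45 mm off the canister's axis, with the foot about 3 mm above the canister floor. After the first turn all five balls were rolling ahead of the stick along the wall, and they were still inside after the third.
- **Stick:** It is back in the middle of the tray's empty compartment, released. In the last scene picture its top and foot lay within about 1 pixel of where an upright stick should show.
- **Lid:** I pushed it from behind and it fell shut. Its free edge was seen within about 3 pixels of the shut position, and no ball showed any more.
- **Bystanders:** All were within about 10 to 20 mm of their first network estimates, the most for the ring dish. I put that down to network noise, since the arm touched none of them.

The limit of 12 pictures was used up before the lid was pushed, so the lid, cap, stick and bystanders were last checked by the networks and projected positions only, not by eye. I did not see the balls after the lid shut.

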